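# Colour check of a glazed truffle against the reference card

### The arm

A 6-joint arm with a two-finger parallel gripper is mounted at the origin on the work surface. World frame = base frame: x ahead of the robot, y to its left, z up, the work surface at z = 0. Lengths are in mm, angles in rad, forces in N, time in s.
With the tool pointing down it reaches from about 300 to 950 mm from the base axis. Payload 3.1 kg.
Tool frame: the origin (TCP) lies midway between the tips of the shut fingers; the grasp point (between the pads) lies bot.grasp_offset behind it (bot.grasp_offset is the distance from the TCP to the grasp point, in mm); z points along the fingers, y is the line along which they close (so a half turn about z gives the same grasp; the last joint's range is limited). The gripper opens to 85 mm and grips with 20 to 120 N. Pads are 22 mm wide; open, the fingers measure 114 mm over their backs; the gripper's body (76 mm by 85 mm) begins 54 mm behind the grasp point. The pads swing forward as they close: fully open they stand 13 mm farther back than shut.
Start: joints at [1.076, 0.308, 1.634, -0, 1.2, -0.07], TCP at [257.612, 569.445, 210.772] pointing down, gripper open.
Joint ranges: [-3.06, 3.06], [-0.79, 1.96], [0.05, 2.63], [-1.19, 4.34], [0.05, 2.64], [-2.94, 2.94]. Speed limits (rad/s): [2.79, 2.79, 3.14, 3.14, 3.14, 3.14].

### API

Orientations are given as a unit quaternion [x, y, z, w].
In Python, from station import bot gives the robot as it stands. The module is installed in compiled form; this text tells all that it offers.
- The arm moves only by the tool send_rows, never from a script. Its argument "motion" is a list of rows, each a list of 7 numbers: the shift along the tool's x, y, z in mm, then the turn, a rotation vector about the tool's x, y, z in rad, then the finger opening in mm, from 0 to 85.4. In form: [[dx, dy, dz, rx, ry, rz, jaw], ...]. A call has 1 to 20 rows; each row is the pose to reach, as a shift and turn from the pose commanded when the call began, along the tool's axes at that moment; what a row does not reach only later rows make up. A row lasts 1/8 s, in which the tool goes at most 62.5 mm and 10.7 degrees, less where a joint would pass 70% of its speed; a pose out of reach is approached as far as the arm can. A call with a gripper value outside its range is refused whole. The fingers move at their own pace and stop on an object; "grip_force" is the grip in N (left out, the last holds). Time passes only in rows, so rows that repeat a pose let the fingers close. It gives the time, the measured TCP pose, the force, the opening and the grip force at its end, in the units of the state.
- bot.state(): the state, without advancing time (a new reading comes with each control period).
- bot.snapshot(name): name is "scene" or "top" or "wrist"; returns the picture (420x560x3 uint8, red, green, blue); there is no depth.
- bot.camera_info(name): a dict with "camera_matrix" (3x3 intrinsics, pixels), "T" (4x4, takes a point from camera to world coordinates). Camera axes: x right, y down, z forward; pixel columns grow to the right and rows downward; lengths in mm; the calibration is good to about 2 mm. The wrist camera is an equidistant fisheye: a pixel r from the principal point sees the ray r / f radians off the axis. A picture is of the moment at which its call begins: read the wrist's pose just before it. camera_info takes no time and is no camera call; for the wrist camera it gives the pose at the moment of the call.
- bot.hand_in(): hands the job in; it is judged then, once.
The state is a dict: "time": time; "joints": joint angles; "qd": joint speeds; "joint_torque": joint torques, N m; "tool_pos": TCP position; "orientation": TCP orientation; "contact_force": force on the tool from outside, world axes, zero at the start; "ft_torque": the same for the moment, N m; "width": opening from 0.0 (shut) to 1.0 (fully open); "grip_force": force on a finger pad.
Only numpy, scipy, OpenCV 4.12 (cv2) and the standard library are available. Lean on these libraries where they do the work, as an engineer would, in place of code of your own. Each camera call takes 0.05 s, during which the arm holds its last target. There are 200 camera calls.

### The job

Set up the colour check: hook the brown reference card over the blue part of the rail, slide it along the rail to the middle of the red mark without lifting it off, and let go of it. Then lift the dish straight up off the bench by its red handle plate, turn it a quarter turn in the air so that the handle points straight away from the rail, and finish while still holding it up: level, straight in front of the card (on the robot's side), dish centre about 12 cm from the rail and its underside about 12 cm above the bench, with nothing else carrying it. The loose truffle must stay in the middle of the dish and never roll out towards the lip, and the other things on the bench stay where they are.

Things in the scene. Friction and masses are not known exactly. Their poses are not given: they have to be found in the camera images.
- card: Loose hanger card, 60 g: strap-steel hook 24 mm wide (y), yellow grip tab above, brown plaque below. Origin: middle of the underside of the hook's crown, which rests on the bar's top when hung. z up, y along the bar, x across. Inverted U, inner width 20 mm across x; front leg (x = -12 mm) carries the plaque; back leg (x = +12) reaches down to z = -50 mm and must pass over the bar.
- card_tab (a point): Grip point on the card's yellow tab: 27 mm above the crown's underside. The tab is 10 mm thick (card x), 30 wide (y), z 4 to 44 mm above the card's origin; pinch it across its thickness from above. Hang the card with the plaque on the robot's side of the bar, roughly as it faces at the start.
- card_plaque (a point): Middle of the card's plaque: white, 70 mm wide (card y), 75 high, 4.5 thick, brown on both faces. It hangs from the front leg at card x = -14 mm, z -20 to -95 mm. The card hangs about 4 degrees off plumb and swings a little when let go.
- stand: Fixed wooden block, 60 (x) x 100 (y) x 34 mm high; its slot, 6 mm wide (x), floor at z = 8 mm, holds the card's lower edge 26 mm deep at the start: pull the card straight up by 30 mm or more. Origin on the underside, below the card's hook; the slot lies at x = -14 mm.
- rail: Fixed rail: round steel bar, 12 mm diameter, along its y, axis 200 mm above the bench, on posts (16 mm thick) at y = -205 and +205 mm, on a wooden foot 70 x 440 x 12 mm. Origin: underside of the foot, in the middle; x is horizontal across the bar, away from the robot. Turned only slightly (under 6 degrees) from the world axes.
- mark: Red painted band 44 mm long around the bar (no thickness to speak of); origin on the bar's axis at the middle of the band, axes as the rail's (y along the bar). The card belongs at its middle, within 12 mm, so that red shows on both sides of the hook.
- landing: Blue painted band 70 mm long around the bar, towards its other end (left or right varies); origin on the bar's axis at the band's middle, axes as the rail's. Hook the card on here.
- dish: Loose white dish, 200 g, diameter 125 mm, lip 23 mm high, conical floor rising 7 degrees from the middle (there 8 mm above the underside). Origin: centre of the underside, z up. On its -x side stands a red handle plate: 12 mm thick (x), 36 wide (y), centred 94 mm from the dish centre, z 12 to 70 mm, on a neck whose top is at z = 18 mm. At the start it points roughly to -y, the robot's right.
- dish_handle (a point): Grip point of the red handle plate: 94 mm from the dish centre, 48 mm above the dish's underside. Pinch the plate from above across its thickness (fingers closing along the dish's x), the inner finger over the lip.
- truffle_center (a point): Centre of the loose chocolate truffle, a ball 30 mm in diameter, 18 g, lying in the middle of the dish; it rolls out when the dish tilts more than 7 degrees or is jerked (over about 1 m/s2).
- ramekin: Bystander: small blue bowl, 64 mm across, 36 mm high, standing between the rail and the robot; origin under its centre.
- mug: Bystander: white mug 76 mm across, 90 mm high; origin under its centre.
- red_bowl: Bystander: red plastic bowl 120 mm across, 55 mm high; origin under its centre.
- green_bowl: Bystander: green plastic bowl 110 mm across, 50 mm high; origin under its centre.
- bottle: Bystander: green bottle 72 mm across, 240 mm high; origin under its centre.
- biscuit: Bystander: round biscuit 56 mm across, 12 mm high; origin under its centre.
- spatula: Bystander: spatula lying flat on the bench, near the right side.
Not all that is in view belongs to the job. Leave any pink or yellow look-alike of the dish alone.

How it is judged (in metres and radians):
On the way, in this order (a step that is already met when the one before it is completed fails the run):
1. the card's hook is over the bar on its blue part (z of card in the frame of mark between 0 and 0.012 m and x of card in the frame of mark between -0.008 and 0.008 m and y of card in the frame of landing between -0.04 and 0.04 m), for 0.2 s.
2. the card is slid along the bar between blue and red, its hook still over the bar (z of card in the frame of mark between 0 and 0.012 m and x of card in the frame of mark between -0.008 and 0.008 m and (y of card in the frame of landing above 0.055 m or y of card in the frame of landing below -0.055 m) and (y of card in the frame of mark above 0.025 m or y of card in the frame of mark below -0.025 m)), for 0.1 s.
3. the card hangs on the bar at the red mark, let go (z of card in the frame of mark between 0 and 0.012 m and x of card in the frame of mark between -0.008 and 0.008 m and y of card in the frame of mark between -0.012 and 0.012 m and contact force between card and the fingers below 0.05 N and contact force between card and rail above 0.1 N and angle between card's own z axis and vertical below 0.25 rad), for 0.3 s.
4. the dish is lifted off the bench with the truffle in its middle, not yet turned (height (world z) of dish above 0.03 m and angle between the x axis of dish and the x axis of rail, either way round above 0.8 rad and horizontal distance between truffle_center and dish below 0.02 m and contact force between dish and the fingers above 1 N), for 0.1 s.
5. the dish is turned and held level in front of the card, the truffle centred (height (world z) of dish between 0.07 and 0.17 m and x of dish in the frame of mark between -0.165 and -0.075 m and y of dish in the frame of mark between -0.04 and 0.04 m and angle between the x axis of dish and the x axis of rail, either way round below 0.15 rad and x of mark in the frame of dish above 0.03 m and angle between dish's own z axis and vertical below 0.09 rad and horizontal distance between truffle_center and dish below 0.012 m and contact force between dish and the fingers above 1 N and linear speed of dish below 0.03 m/s and contact force between dish and rail below 0.1 N and contact force between dish and stand below 0.1 N and contact force between dish and card below 0.1 N and contact force between dish and ramekin below 0.1 N and contact force between dish and mug below 0.1 N and contact force between dish and red_bowl below 0.1 N and contact force between dish and green_bowl below 0.1 N and contact force between dish and bottle below 0.1 N and contact force between dish and biscuit below 0.1 N and contact force between dish and spatula below 0.1 N), for 0.3 s.
At the end, for the whole second after the job is handed in: Card hanging free within 12 mm of the red mark's middle. Dish held only by the fingers: centre 75-165 mm in front of the bar, within 40 mm of the mark along it, underside 70-170 mm up, handle away from the rail (0.15 rad), tilt under 0.09 rad, truffle within 12 mm of the middle (all of step 3 and all of step 5); the arm keeps its last pose, push and grip.
It fails at once if the truffle rolls more than 30 mm from the dish's middle (horizontal distance between truffle_center and dish above 0.03 m).
It fails at once if a bystander is moved more than 30 mm (distance of any of ramekin, mug, red_bowl, green_bowl, bottle, biscuit, spatula from where it was at the start of the episode above 0.03 m).
It also fails if it takes over 72 s, if anything falls off the work surface, if the arm or the gripper's body presses on something with over 40 N, if the wrist force passes 120 N, or if a joint passes its speed limit or range.

## Working session

There is one attempt and no reset: what is moved stays moved. The work goes in short steps, Python scripts to look and compute and a tool call to move; the robot and the scene stay as the last step left them, time stands still between calls to the robot, and variables do not carry over. Pictures are saved under pics/ and viewed, at most 10 in all, crops included, and the job is handed in when it is done.

Besides the shell and the picture viewer there is one more tool, called after "Emit:" in YAML: its name, and indented under it one key for each argument. send_rows: Moves the arm, as the interface text tells. Its arguments: {"type":"object","properties":{"motion":{"type":"array","items":{"type":"array","items":{"type":"number"}}},"grip_force":{"type":"number"}},"required":["motion"]}

```bash
mkdir -p pics; python3 - <<'E'
from station import bot
import cv2,numpy as np
np.set_printoptions(suppress=True,precision=3)
print(bot.state(),bot.grasp_offset)
for n in("scene","top","wrist"):
    i=bot.camera_info(n);print(n,np.array(i["camera_matrix"]),np.array(i["T"]))
    cv2.imwrite(f"pics/{n}0.png",bot.snapshot(n)[:,:,::-1])
E
```

```text
{'time': 0.0, 'joints': array([ 1.076,  0.309,  1.635, -0.   ,  1.2  , -0.07 ]), 'qd': array([-0.001, -0.001,  0.004, -0.   ,  0.002,  0.   ]), 'joint_torque': array([ -0.001, -41.526, -27.666,  -0.   ,   0.01 ,   0.   ]), 'tool_pos': array([257.209, 568.662, 209.547]), 'orientation': array([ 0.211,  0.978, -0.001, -0.   ]), 'contact_force': array([-0.2  ,  0.445, -0.16 ]), 'ft_torque': array([-0.042,  0.01 ,  0.013]), 'grip_force': 0.0, 'width': 0.9981628564381214} 18.700000000000003
scene [[416.973   0.    279.827]
 [  0.    416.973 209.063]
 [  0.      0.      1.   ]] [[  -0.516    0.665   -0.54  1063.488]
 [   0.857    0.392   -0.335  374.35 ]
 [  -0.011   -0.636   -0.772  983.227]
 [   0.       0.       0.       1.   ]]
top [[529.813   0.    276.387]
 [  0.    529.813 204.068]
 [  0.      0.      1.   ]] [[  -0.023   -0.999    0.049  390.476]
 [  -1.       0.023    0.001    7.512]
 [  -0.002   -0.049   -0.999 1645.589]
 [   0.       0.       0.       1.   ]]
wrist [[325.192   0.    278.706]
 [  0.    325.192 215.208]
 [  0.      0.      1.   ]] [[  0.412   0.872   0.264 189.34 ]
 [  0.911  -0.393  -0.123 600.777]
 [ -0.004   0.291  -0.957 373.211]
 [  0.      0.      0.      1.   ]]
```

View pics/scene0.png

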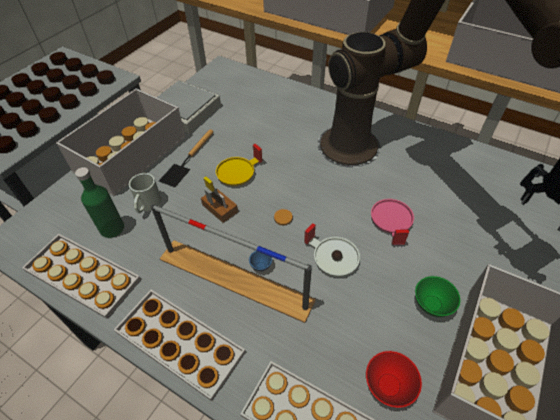

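View pics/top0.png

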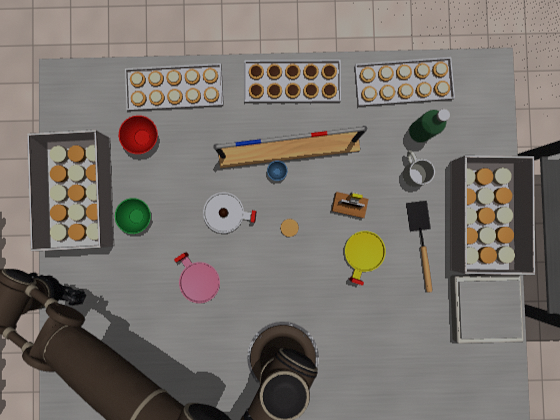

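Scene: the rail has red at (197,224) and blue at (270,253), the card in its stand at (212,200), and the white dish at (336,256) with its handle at (310,233). Top view: blue (248,143), red (318,133), card (350,203), dish (223,213) with handle (253,216), ramekin (277,171).

```bash
cat > h.py <<'E'
import numpy as np, cv2
from scipy.spatial.transform import Rotation as R
np.set_printoptions(suppress=True,precision=1)
def ray(info,uv):
    K=np.array(info["camera_matrix"]);T=np.array(info["T"])
    d=np.array([(uv[0]-K[0,2])/K[0,0],(uv[1]-K[1,2])/K[1,1],1.])
    if info.get("fish"):
        r=np.hypot(d[0],d[1]);d=np.array([d[0]/r*np.sin(r),d[1]/r*np.sin(r),np.cos(r)])
    return T[:3,3],T[:3,:3]@d/np.linalg.norm(d)
def onz(info,uv,z):
    o,d=ray(info,uv);return o+d*(z-o[2])/d[2]
def tri(i1,p1,i2,p2):
    (o1,d1),(o2,d2)=ray(i1,p1),ray(i2,p2)
    A=np.stack([d1,-d2],1);s=np.linalg.lstsq(A,o2-o1,rcond=None)[0]
    a,b=o1+d1*s[0],o2+d2*s[1];return (a+b)/2,np.linalg.norm(a-b)
def blobs(im,lo,hi,box,mn=4):
    "im RGB; HSV range (hue may wrap); box u0,v0,u1,v1 -> list (area,cx,cy,minAreaRect)"
    h=cv2.cvtColor(im,cv2.COLOR_RGB2HSV)
    if lo[0]>hi[0]: m=cv2.inRange(h,lo,(179,)+hi[1:])|cv2.inRange(h,(0,)+lo[1:],hi)
    else: m=cv2.inRange(h,lo,hi)
    z=np.zeros_like(m);u0,v0,u1,v1=box;z[v0:v1,u0:u1]=m[v0:v1,u0:u1]
    n,l,s,c=cv2.connectedComponentsWithStats(z)
    o=[]
    for k in range(1,n):
        if s[k,4]>=mn:
            p=np.argwhere(l==k)[:,::-1].astype(np.float32);o.append((int(s[k,4]),c[k],cv2.minAreaRect(p)))
    return sorted(o,key=lambda t:-t[0])
RED=((170,120,70),(8,255,255));BLUE=((105,140,50),(125,255,255));YEL=((22,120,90),(34,255,255));WHITE=((0,0,150),(179,50,255))
E
python3 - <<'E'
from h import *
from station import bot
S,Tp=bot.camera_info("scene"),bot.camera_info("top")
s=cv2.imread("pics/scene0.png")[:,:,::-1].copy();t=cv2.imread("pics/top0.png")[:,:,::-1].copy()
def f(name,c,bs,bt):
    a,b=blobs(s,*c,bs),blobs(t,*c,bt)
    print(name,[(x[0],x[1]) for x in a[:2]],[(x[0],x[1],x[2][2]) for x in b[:2]])
    if a and b: print("   ",*tri(S,a[0][1],Tp,b[0][1]))
    return a,b
f("red",RED,(180,212,215,235),(300,122,340,145))
f("blue",BLUE,(250,238,292,266),(230,130,266,155))
f("tab",YEL,(200,170,225,200),(335,185,368,215))
f("handle",RED,(300,220,320,248),(240,205,262,228))
a,b=f("dish",WHITE,(312,236,362,280),(200,190,246,238))
print("dish lip z23",onz(Tp,b[0][2][0],23),onz(S,a[0][2][0],23),b[0][2],a[0][2])
cv2.imwrite("pics/crop1.png",cv2.resize(np.vstack([t[120:240,200:380]]),None,fx=4,fy=4,interpolation=cv2.INTER_CUBIC)[:,:,::-1])
E
```

```text
red [(85, array([196.4, 223.8]))] [(68, array([318.6, 133.7]), 83.6598129272461)]
    [ 653.4 -112.7  199.6] 1.857938778495678
blue [(148, array([270.6, 253.2]))] [(95, array([247.9, 142.2]), 83.2901611328125)]
    [634.1  82.3 198.8] 1.6099984814380612
tab [(97, array([220.4, 174.8])), (63, array([207.8, 182.3]))] [(34, array([356.9, 195.3]), 11.309932708740234)]
    [ 473.2 -203.4  160.2] 34.924824236921204
handle [(129, array([309.2, 232.9]))] [(49, array([252.7, 216.1]), 7.125016689300537)]
    [435.   80.5  40.2] 1.7518181570669409
dish [(1252, array([335.7, 255.6]))] [(1052, array([224. , 212.5]), 45.0), (5, array([223., 192.]), 180.0)]
    [448.4 171.   13.3] 0.31251957478855735
dish lip z23 [449.7 172.8  23. ] [453.1 171.8  23. ] ((223.00001525878906, 212.0), (39.59797668457031, 39.59797668457031), 45.0) ((335.5, 255.0), (38.0, 47.0), 90.0)
```

View pics/crop1.png

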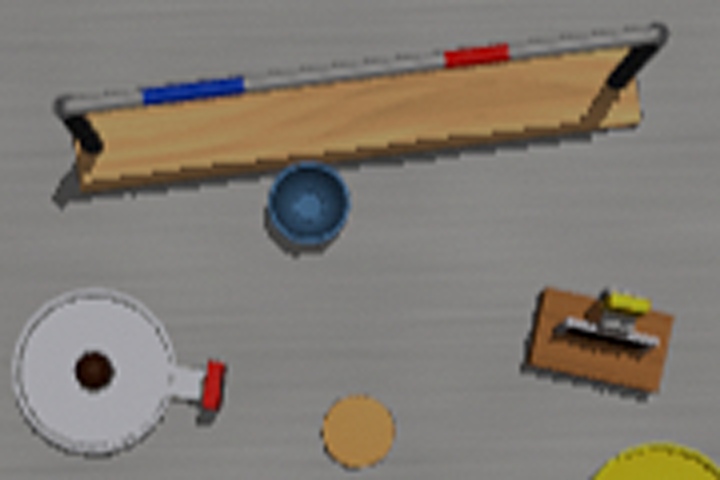

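The crop shows the card with its plaque on the robot's side, yawed about -12° (plaque line at crop (565,325)–(655,345), tab at (628,303)). The dish handle is at crop (213,385), the ramekin at (308,205).

```bash
cat >> h.py <<'E'
def go(bot,p,yaw,tilt=None):
    "shift+turn, tool axes, from present pose to TCP p, tool y at world angle yaw (deg), pointing down"
    s=bot.state();q=R.from_quat(s["orientation"]);y=np.radians(yaw)
    ty=np.array([np.cos(y),np.sin(y),0]);tz=np.array([0,0,-1.]);t=R.from_matrix(np.stack([np.cross(ty,tz),ty,tz],1))
    sh=q.inv().apply(np.array(p,float)-s["tool_pos"]);rv=(q.inv()*t).as_rotvec()
    print("at",s["tool_pos"],"yaw",np.degrees(np.arctan2(*q.apply([0,1,0])[[1,0]])),"t",s["time"],"| go",sh,rv.round(3))
E
python3 - <<'E'
from h import *
from station import bot
S,Tp=bot.camera_info("scene"),bot.camera_info("top")
print(tri(S,(207.8,182.3),Tp,(356.9,195.3)),onz(Tp,(356.9,195.3),145))
p=onz(Tp,(356.9,195.3),145);go(bot,[p[0],p[1],230],-12.5)
E
```

```text
(array([ 484.7, -222.3,  128.9]), np.float64(1.191240399491161)) [ 484.  -220.4  145. ]
at [257.3 568.8 209.8] yaw 65.66207244565643 t 0.15 | go [-531.8 -625.7  -19.1] [-0.   0.   1.4]
```

Emit:
send_rows:
  motion:
    - [-60, -70, -20, 0, 0, 0.15, 60]
    - [-530, -625, -20, 0, 0, 1.364, 60]
    - [-530, -625, -20, 0, 0, 1.364, 60]
    - [-530, -625, -20, 0, 0, 1.364, 60]
    - [-530, -625, -20, 0, 0, 1.364, 60]
    - [-530, -625, -20, 0, 0, 1.364, 60]
    - [-530, -625, -20, 0, 0, 1.364, 60]
    - [-530, -625, -20, 0, 0, 1.364, 60]
    - [-530, -625, -20, 0, 0, 1.364, 60]
    - [-530, -625, -20, 0, 0, 1.364, 60]
    - [-530, -625, -20, 0, 0, 1.364, 60]
    - [-530, -625, -20, 0, 0, 1.364, 60]
    - [-530, -625, -20, 0, 0, 1.364, 60]
    - [-530, -625, -20, 0, 0, 1.364, 60]
    - [-530, -625, -20, 0, 0, 1.364, 60]
    - [-530, -625, -20, 0, 0, 1.364, 60]
    - [-530, -625, -20, 0, 0, 1.364, 60]
    - [-530, -625, -20, 0, 0, 1.364, 60]

```text
time: 2.4
tool_pos: [482.9, -217.4, 231.0]
orientation: [0.779, 0.627, 0.0, 0.0]
contact_force: [-0.1, -0.4, -0.3]
width: 0.703
grip_force: 0.0
```

```bash
python3 - <<'E'
from h import *
from station import bot
W=bot.camera_info("wrist");W["fish"]=1;im=bot.snapshot("wrist")
cv2.imwrite("pics/w1.png",im[:,:,::-1])
go(bot,[484,-220,230],-12.5)
for b in blobs(im,*YEL,(0,0,560,420),30)[:4]:print(b,onz(W,b[1],145), [onz(W,c,147)[:2] for c in cv2.boxPoints(b[2])])
E
```

```text
at [ 483.  -217.6  231. ] yaw -12.41609533671156 t 2.45 | go [-2.1  1.5  1. ] [0. 0. 0.]
(6363, array([161.4, 238.3]), ((161.42503356933594, 236.82205200195312), (98.1441879272461, 82.97897338867188), 46.12330627441406)) [ 379.  -217.1  145. ] [array([ 318.8, -196.5]), array([ 394.2, -161.8]), array([ 433.8, -232.2]), array([ 361.2, -276.8])]
(408, array([280.5, 217.4]), ((280.0, 217.0), (34.0, 12.0), 90.0)) [ 483.1 -220.5  145. ] [array([ 481.2, -204.8]), array([ 490.5, -206.8]), array([ 484.5, -234.6]), array([ 475. , -232.5])]
```

View pics/w1.png

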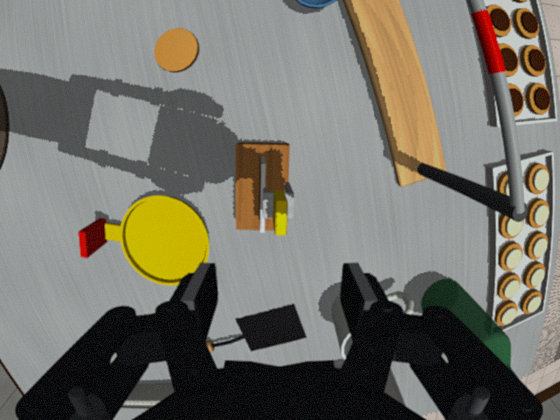

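Wrist view: the tab sits at (280,217), aligned between the fingers, and ray-casting puts it at (483,-220) with yaw -12.4°. The size (28×9.5 mm) matches.

Emit:
send_rows:
  motion:
    - [-2.3, 0.5, 50, 0, 0, 0, 50]
    - [-2.3, 0.5, 95, 0, 0, 0, 50]
    - [-2.3, 0.5, 120, 0, 0, 0, 45]
    - [-2.3, 0.5, 120, 0, 0, 0, 45]
    - [-2.3, 0.5, 120, 0, 0, 0, 0]
    - [-2.3, 0.5, 120, 0, 0, 0, 0]
    - [-2.3, 0.5, 120, 0, 0, 0, 0]
    - [-2.3, 0.5, 120, 0, 0, 0, 0]
    - [-2.3, 0.5, 120, 0, 0, 0, 0]
    - [-2.3, 0.5, 120, 0, 0, 0, 0]
    - [-2.3, 0.5, 120, 0, 0, 0, 0]
  grip_force: 40

```text
time: 3.82
tool_pos: [483.8, -221.4, 112.8]
orientation: [0.78, 0.626, 0.0, 0.001]
contact_force: [-1.9, 0.9, 4.9]
width: 0.105
grip_force: 39.9
```

Emit:
send_rows:
  motion:
    - [0, 0, -20, 0, 0, 0, 0]
    - [0, 0, -50, 0, 0, 0, 0]
    - [0, 0, -90, 0, 0, 0, 0]
    - [0, 0, -135, 0, 0, 0, 0]
    - [0, 0, -165, 0, 0, 0, 0]
    - [10, 0, -172, 0, 0, 0, 0]
    - [35, 2, -172, 0, 0, -0.04, 0]
    - [75, 5, -172, 0, 0, -0.08, 0]
    - [120, 8, -172, 0, 0, -0.12, 0]
    - [165, 11, -172, 0, 0, -0.17, 0]
    - [210, 14, -172, 0, 0, -0.22, 0]
    - [255, 17, -172, 0, 0, -0.27, 0]
    - [290, 19, -172, 0, 0, -0.3, 0]
    - [305, 19.7, -172, 0, 0, -0.315, 0]
    - [309, 19.7, -172, 0, 0, -0.315, 0]
    - [309, 19.7, -172, 0, 0, -0.315, 0]
    - [309, 19.7, -172, 0, 0, -0.315, 0]

```text
time: 5.95
tool_pos: [568.8, 75.5, 282.7]
orientation: [0.673, 0.74, -0.0, 0.0]
contact_force: [-0.0, 0.3, -1.4]
width: 0.103
grip_force: 38.8
```

```bash
python3 - <<'E'
from h import *
from station import bot
W=bot.camera_info("wrist");W["fish"]=1;im=bot.snapshot("wrist")
go(bot,[634.1,82.3,285],5.65)
S,Tp=bot.camera_info("scene"),bot.camera_info("top");s=bot.snapshot("scene")
c=np.hstack([cv2.resize(s[120:320,140:380],None,fx=2,fy=2,interpolation=3),im[:400,140:460]])
cv2.imwrite("pics/w2.png",c[:,:,::-1])
for b in blobs(im,*YEL,(150,100,420,420),30)[:4]:print('Y',b)
for b in blobs(im,*BLUE,(0,0,560,420),60)[:4]:print('B',b,onz(W,b[1],200))
for b in blobs(im,*RED,(0,0,560,420),60)[:4]:print('R',b,onz(W,b[1],200))
E
```

```text
at [568.9  75.5 282.8] yaw 5.466054409520875 t 6.0 | go [ 0.5 65.6 -2.2] [-0.  0. -0.]
Y (1060, array([278.7, 285. ]), ((279.0, 285.0), (56.0, 20.0), 90.0))
B (1217, array([358.3, 213.7]), ((358.31640625, 214.2544403076172), (14.767218589782715, 84.01349639892578), 3.814074993133545)) [632.1  82.9 200. ]
R (443, array([174.1, 167.6]), ((174.2612762451172, 167.13397216796875), (35.79431915283203, 16.94436264038086), 11.888657569885254)) [482.3 106.6 200. ]
R (345, array([110.5,  10.4]), ((110.50000762939453, 9.49999713897705), (29.96331024169922, 19.230182647705078), 63.43495178222656)) [413.3 237.9 200. ]
R (234, array([ 77. , 332.5]), ((77.96839904785156, 330.591064453125), (10.913822174072266, 32.558555603027344), 37.5685920715332)) [357.5 -82.4 200. ]
R (61, array([47.9, 33.8]), ((48.05413818359375, 32.984073638916016), (4.549095153808594, 31.36481475830078), 28.610462188720703)) [345.7 225.1 200. ]
```

View pics/w2.png

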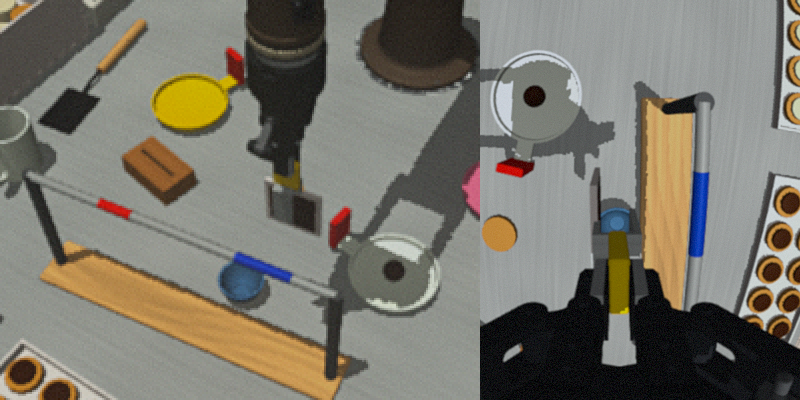

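The card is gripped with its plaque facing the robot, and the bar is clear ahead of it. Blue is at wrist pixel (358,214), i.e. (632–634, 83). Next I go forward over the bar and lower.

Emit:
send_rows:
  motion:
    - [0.4, 15, 0, 0, 0, 0, 0]
    - [0.4, 40, 0, 0, 0, -0.002, 0]
    - [0.4, 58, 0, 0, 0, -0.003, 0]
    - [0.4, 64.8, 0, 0, 0, -0.003, 0]
    - [0.4, 64.8, 8, 0, 0, -0.003, 0]
    - [0.4, 64.8, 24, 0, 0, -0.003, 0]
    - [0.4, 64.8, 40, 0, 0, -0.003, 0]
    - [0.4, 64.8, 54, 0, 0, -0.003, 0]
    - [0.4, 64.8, 60, 0, 0, -0.003, 0]
    - [0.4, 64.8, 62, 0, 0, -0.003, 0]
    - [0.4, 64.8, 62, 0, 0, -0.003, 0]

```text
time: 7.42
tool_pos: [633.8, 83.3, 221.2]
orientation: [0.671, 0.742, 0.0, 0.0]
contact_force: [0.8, -0.3, -0.7]
width: 0.104
grip_force: 38.9
```

```bash
python3 - <<'E'
from h import *
from station import bot
W=bot.camera_info("wrist");W["fish"]=1;im=bot.snapshot("wrist");print(bot.state()["contact_force"])
go(bot,[653.4,-112.7,285],5.65)
S,Tp=bot.camera_info("scene"),bot.camera_info("top");s=bot.snapshot("scene");t=bot.snapshot("top")
c=np.hstack([cv2.resize(s[170:290,160:320],(533,400),interpolation=3),im[:400,180:440]])
cv2.imwrite("pics/w3.png",c[:,:,::-1])
E
```

```text
[-0.2  0.1 -0.8]
at [633.9  83.4 221.4] yaw 5.732645619672388 t 7.475 | go [-197.    -0.1  -63.5] [0. 0. 0.]
```

View pics/w3.png

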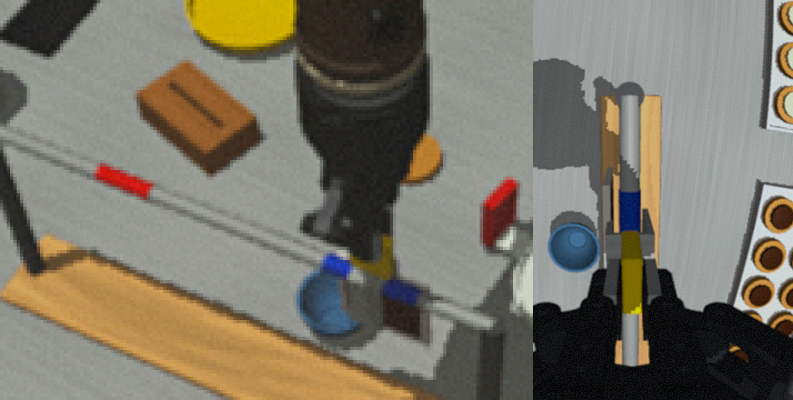

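The back leg is behind the bar and the plaque in front, on the blue band (scene crop (390,290)). I'll lower the last few mm.

Emit:
send_rows:
  motion:
    - [0, 0, 2, 0, 0, 0, 0]
    - [0, 0, 4, 0, 0, 0, 0]
    - [0, 0, 5, 0, 0, 0, 0]
    - [0, 0, 5, 0, 0, 0, 0]
    - [0, 0, 5, 0, 0, 0, 0]

```text
time: 8.2
tool_pos: [633.7, 83.3, 216.8]
orientation: [0.671, 0.742, 0.0, 0.0]
contact_force: [-2.0, 0.6, 6.3]
width: 0.103
grip_force: 39.9
```

Emit:
send_rows:
  motion:
    - [0, 0, -0.7, 0, 0, 0, 0]
    - [-10, 0, -0.8, 0, 0, 0, 0]
    - [-25, 0, -0.8, 0, 0, 0, 0]
    - [-43, 0, -0.8, 0, 0, 0, 0]
    - [-61, 0, -0.8, 0, 0, 0, 0]
    - [-79, 0, -0.8, 0, 0, 0, 0]
    - [-97, 0, -0.8, 0, 0, 0, 0]
    - [-115, 0, -0.8, 0, 0, 0, 0]
    - [-133, 0, -0.8, 0, 0, 0, 0]
    - [-145, 0, -0.8, 0, 0, 0, 0]
    - [-155, 0, -0.8, 0, 0, 0, 0]
    - [-155, 0, -0.8, 0, 0, 0, 0]

```text
time: 9.7
tool_pos: [649.1, -73.4, 216.8]
orientation: [0.671, 0.741, -0.001, 0.001]
contact_force: [0.5, 0.4, 4.9]
width: 0.105
grip_force: 39.6
```

```bash
python3 - <<'E'
from h import *
from station import bot
W=bot.camera_info("wrist");W["fish"]=1;im=bot.snapshot("wrist");s=bot.snapshot("scene");t=bot.snapshot("top")
print(bot.state()["contact_force"])
go(bot,[653.4,-112.7,216],5.65)
S,Tp=bot.camera_info("scene"),bot.camera_info("top")
for n,i,m,b in(("s",S,s,(170,205,225,245)),("t",Tp,t,(300,120,340,146)),("w",W,im,(240,0,330,420))):
  for x in blobs(m,*RED,b,4)[:3]: print(n,x,[onz(i,c,203)[:2] for c in cv2.boxPoints(x[2])])
E
```

```text
[-0.3 -2.1  4.7]
at [649.1 -73.2 216.8] yaw 5.714765285011447 t 9.85 | go [-39.7   0.4   0.9] [0. 0. 0.]
s (85, array([196.4, 223.7]), ((196.3793182373047, 223.55172729492188), (16.71257972717285, 5.199469566345215), 21.801410675048828)) [array([ 664.1, -131. ]), array([ 650.3, -136.3]), array([646.4, -92.8]), array([660., -88.])]
t (37, array([322.2, 133.4]), ((321.176513671875, 133.7058868408203), (3.8805696964263916, 11.156637191772461), 75.96376037597656)) [array([ 653.7, -102.6]), array([ 660.5, -132.5]), array([ 650. , -134.8]), array([ 643.2, -104.9])]
w (348, array([277.3, 324.3]), ((277.0, 324.0), (20.0, 18.0), 90.0)) [array([ 646.4, -120.1]), array([ 658.1, -118.9]), array([ 659.9, -135.6]), array([ 647.8, -136.9])]
```

Emit:
send_rows:
  motion:
    - [-14, 0, -0.3, 0, 0, 0, 0]
    - [-29, 0.2, -0.3, 0, 0, 0, 0]
    - [-39.5, 0.2, -0.3, 0, 0, 0, 0]
    - [-39.5, 0.2, -0.5, 0, 0, 0, 0]
    - [-39.5, 0.2, -0.5, 0, 0, 0, 12]
    - [-39.5, 0.2, -0.5, 0, 0, 0, 16]
    - [-39.5, 0.2, -0.5, 0, 0, 0, 24]
    - [-39.5, 0.2, -0.5, 0, 0, 0, 40]
    - [-39.5, 0.2, -0.5, 0, 0, 0, 55]
    - [-39.5, 0.2, -10, 0, 0, 0, 55]
    - [-39.5, 0.2, -40, 0, 0, 0, 55]
    - [-39.5, 0.2, -80, 0, 0, 0, 55]
    - [-39.5, 0.2, -105, 0, 0, 0, 55]
    - [-39.5, 0.2, -105, 0, 0, 0, 55]

```text
time: 11.6
tool_pos: [654.9, -110.6, 325.8]
orientation: [0.671, 0.742, 0.002, 0.003]
contact_force: [-0.0, -0.0, -1.0]
width: 0.641
grip_force: 0.0
```

```bash
python3 - <<'E'
from h import *
from station import bot
W=bot.camera_info("wrist");W["fish"]=1;im=bot.snapshot("wrist");s=bot.snapshot("scene");t=bot.snapshot("top")
go(bot,[435,80.5,140],81)
S,Tp=bot.camera_info("scene"),bot.camera_info("top")
for n,i,m,b in(("s",S,s,(170,205,225,245)),("w",W,im,(230,0,330,420))):
  for x in blobs(m,*RED,b,4)[:3]: print(n,x[0],x[1],onz(i,x[1],203))
for x in blobs(im,*YEL,(200,100,380,420),30)[:2]: print('tab',x,onz(W,x[1],249))
A=blobs(s,*RED,(300,220,320,248));B=blobs(t,*RED,(240,205,262,228))
print("handle",A[0][1],B[0][1],tri(S,A[0][1],Tp,B[0][1]))
c=np.hstack([cv2.resize(s[190:290,150:290],(532,380),interpolation=3),im[:380,180:440]])
cv2.imwrite("pics/w4.png",c[:,:,::-1])
E
```

```text
at [ 652.3 -110.   320.1] yaw 5.729764999906473 t 11.75 | go [ 211.1 -196.8  180.7] [-0.  -0.  -1.3]
s 22 [202.3 226.5] [655.1 -94.5 203. ]
s 9 [189.1 221.6] [ 659.3 -130.5  203. ]
w 126 [273.8 184.9] [649.3 -95.1 203. ]
tab (451, array([273.3, 217.9]), ((273.0, 218.0), (36.0, 12.0), 90.0)) [ 650.8 -111.5  249. ]
handle [309.4 232.6] [252.7 216. ] (array([435. ,  80.6,  41.6]), np.float64(1.0332549789582433))
```

View pics/w4.png

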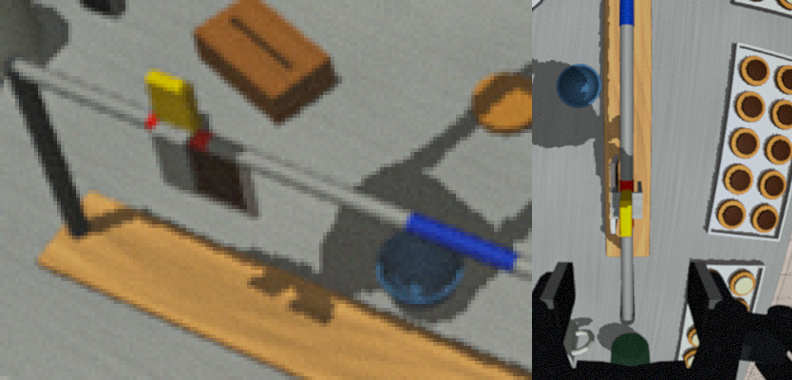

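The card hangs free on the red mark with red visible on both sides (scene crop (152,122) and (200,140)), tab at y≈-111.5 against the mark's -112.8. Next is the dish handle.

Emit:
send_rows:
  motion:
    - [0, -30, 0, 0, 0, 0, 60]
    - [20, -80, 0, 0, 0, -0.1, 60]
    - [50, -130, 0, 0, 0, -0.28, 60]
    - [90, -170, 0, 0, 0, -0.46, 60]
    - [140, -197, 20, 0, 0, -0.64, 60]
    - [190, -197, 50, 0, 0, -0.82, 60]
    - [211, -197, 90, 0, 0, -1.0, 60]
    - [211, -197, 120, 0, 0, -1.18, 60]
    - [211, -197, 120, 0, 0, -1.314, 60]
    - [211, -197, 120, 0, 0, -1.314, 60]
    - [211, -197, 120, 0, 0, -1.314, 60]
    - [211, -197, 120, 0, 0, -1.314, 60]
    - [211, -197, 120, 0, 0, -1.314, 60]

```text
time: 13.38
tool_pos: [436.2, 80.0, 201.9]
orientation: [0.079, 0.997, 0.0, 0.0]
contact_force: [0.1, 0.2, 0.2]
width: 0.7
grip_force: 0.0
```

```bash
python3 - <<'E'
from h import *
from station import bot
W=bot.camera_info("wrist");W["fish"]=1;im=bot.snapshot("wrist")
cv2.imwrite("pics/w5.png",im[:,:,::-1])
go(bot,[435,80.5,140],81)
for b in blobs(im,*RED,(150,80,420,420),30)[:3]:print('R',b,onz(W,b[1],70),[onz(W,c,70)[:2] for c in cv2.boxPoints(b[2])])
for b in blobs(im,*WHITE,(150,0,420,420),200)[:3]:print('Wh',b,onz(W,b[2][0],23))
h=cv2.cvtColor(im,cv2.COLOR_RGB2HSV)
E
```

```text
at [436.2  80.  201.9] yaw 80.98073373790197 t 13.425 | go [ 1.3  0.3 61.9] [ 0.  0. -0.]
R (442, array([277.5, 195.9]), ((277.5, 195.5), (37.0, 11.0), 90.0)) [432.4  80.1  70. ] [array([413.9,  77.9]), array([415.5,  88. ]), array([450.7,  82.5]), array([449. ,  72.2])]
Wh (8069, array([356.9, 188.7]), ((348.1702575683594, 184.86392211914062), (133.84066772460938, 116.01667022705078), 11.802434921264648)) [443.  156.1  23. ]
Wh (824, array([316.9, 265.5]), ((312.4999694824219, 266.5), (60.99999237060547, 34.99999237060547), 0.0)) [533.5 105.2  23. ]
```

View pics/w5.png

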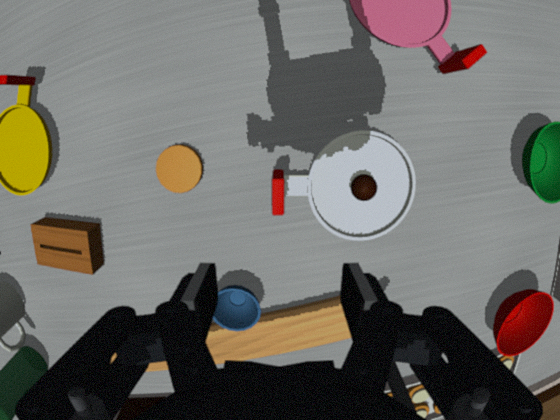

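The wrist view shows the handle at (277,195) square to the fingers and the truffle in mid-dish at (363,187). The handle resolves to (433,80), consistent with the two-view value.

Emit:
send_rows:
  motion:
    - [3, -0.2, 40, 0, 0, 0, 40]
    - [3, -0.2, 90, 0, 0, 0, 40]
    - [3, -0.2, 130, 0, 0, 0, 40]
    - [3, -0.2, 155, 0, 0, 0, 40]
    - [3, -0.2, 167, 0, 0, 0, 40]
    - [3, -0.2, 171, 0, 0, 0, 36]
    - [3, -0.2, 171, 0, 0, 0, 28]
    - [3, -0.2, 171, 0, 0, 0, 22]
    - [3, -0.2, 171, 0, 0, 0, 19]
    - [3, -0.2, 171, 0, 0, 0, 17]
    - [3, -0.2, 171, 0, 0, 0, 16]
  grip_force: 20

```text
time: 14.8
tool_pos: [433.1, 80.4, 30.7]
orientation: [0.078, 0.997, 0.0, 0.0]
contact_force: [0.0, 0.5, 1.1]
width: 0.186
grip_force: 0.0
```

```bash
python3 - <<'E'
from h import *
from station import bot
print(bot.state()["contact_force"],bot.state()["width"])
W=bot.camera_info("wrist");W["fish"]=1;im=bot.snapshot("wrist")
cv2.imwrite("pics/w6.png",im[:,:,::-1])
go(bot,[435,80.5,30],81)
for b in blobs(im,*RED,(200,150,380,420),30)[:3]:print('R',b,onz(W,b[1],70))
E
```

```text
[0.  0.5 1.1] 0.18574210049714251
at [433.   80.4  30.7] yaw 81.01498959899972 t 14.85 | go [-1.9  0.5  0.7] [0. 0. 0.]
R (2581, array([276.8, 275.7]), ((276.5, 274.0), (27.0, 106.0), 0.0)) [423.3  82.   70. ]
```

View pics/w6.png

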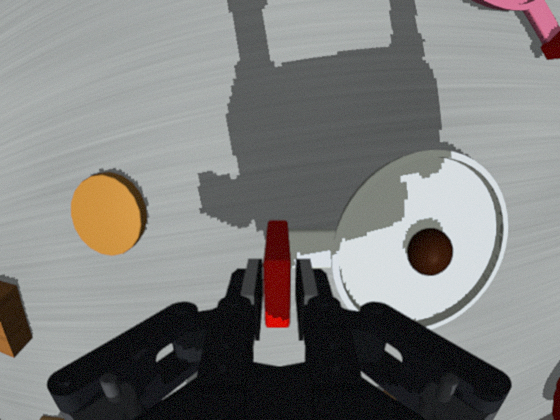

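The plate is centred between the fingers at (277,274). Closing.

Emit:
send_rows:
  motion:
    - [0, 0, 0, 0, 0, 0, 14]
    - [0, 0, 0, 0, 0, 0, 13]
    - [0, 0, 0, 0, 0, 0, 12]
    - [0, 0, 0, 0, 0, 0, 11]
    - [0, 0, 0, 0, 0, 0, 9]
    - [0, 0, 0, 0, 0, 0, 6]
    - [0, 0, 0, 0, 0, 0, 3]
    - [0, 0, 0, 0, 0, 0, 0]
    - [0, 0, 0, 0, 0, 0, 0]
  grip_force: 20

```text
time: 15.98
tool_pos: [433.0, 80.3, 30.6]
orientation: [0.078, 0.997, -0.0, -0.0]
contact_force: [-0.6, -2.3, 2.8]
width: 0.134
grip_force: 19.8
```

Emit:
send_rows:
  motion:
    - [0, 0, 0, 0, 0, 0, 0]
    - [0, 0, 0, 0, 0, 0, 0]
    - [0, 0, 0, 0, 0, 0, 0]
  grip_force: 90

```text
time: 16.35
tool_pos: [433.0, 80.3, 30.7]
orientation: [0.078, 0.997, -0.0, 0.0]
contact_force: [-2.7, -3.2, 4.5]
width: 0.115
grip_force: 89.6
```

```bash
cat >> h.py <<'E'
BRN=((0,60,10),(18,255,110))
def dish(bot,im,W,z0,box=(330,120,530,360)):
    "truffle and rim pixel centres in the wrist view"
    br=[b for b in blobs(im,*BRN,box,300)][:1]
    print("truffle",[(b[0],b[1],onz(W,b[1],z0+23)) for b in br])
E
python3 - <<'E'
from h import *
from station import bot
W=bot.camera_info("wrist");W["fish"]=1;im=bot.snapshot("wrist")
go(bot,[435,80.5,30],81);dish(bot,im,W,0);print(bot.state()["ft_torque"],bot.state()["contact_force"])
E
```

```text
at [433.   80.3  30.7] yaw 81.02020905461895 t 16.4 | go [-1.9  0.5  0.7] [-0.  0.  0.]
truffle [(1475, array([431.4, 252.2]), array([449.1, 174.6,  23. ]))]
[-0.3  0.3  0.1] [-1.5 -2.9  5.2]
```

Emit:
send_rows:
  motion:
    - [0, 0, -1, 0, 0, 0, 0]
    - [0, 0, -3, 0, 0, 0, 0]
    - [0, 0, -6, 0, 0, 0, 0]
    - [0, 0, -10, 0, 0, 0, 0]
    - [0, 0, -15, 0, 0, 0, 0]
    - [0, 0, -21, 0, 0, 0, 0]
    - [0, 0, -28, 0, 0, 0, 0]
    - [0, 0, -35, 0, 0, 0, 0]
    - [0, 0, -42, 0, 0, 0, 0]
    - [0, 0, -48, 0, 0, 0, 0]
    - [0, 0, -53, 0, 0, 0, 0]
    - [0, 0, -57, 0, 0, 0, 0]
    - [0, 0, -59, 0, 0, 0, 0]
    - [0, 0, -60, 0, 0, 0, 0]
    - [0, 0, -60, 0, 0, 0, 0]

```text
time: 18.27
tool_pos: [432.9, 80.3, 90.5]
orientation: [0.078, 0.997, -0.0, -0.0]
contact_force: [0.1, -0.7, -2.4]
width: 0.115
grip_force: 88.6
```

```bash
python3 - <<'E'
from h import *
from station import bot
W=bot.camera_info("wrist");W["fish"]=1;im=bot.snapshot("wrist");s=bot.snapshot("scene")
go(bot,[435,80.5,30],81);dish(bot,im,W,60);print(bot.state()["ft_torque"],bot.state()["contact_force"],bot.state()["orientation"])
c=np.hstack([cv2.resize(s[200:290,290:390],(444,400),interpolation=3),im[10:410,220:560]])
cv2.imwrite("pics/w7.png",c[:,:,::-1])
E
```

```text
at [432.8  80.3  90.4] yaw 81.0158784909112 t 18.375 | go [-2.2  0.5 60.4] [-0. -0.  0.]
truffle [(1452, array([430.9, 252.3]), array([448.8, 174.1,  83. ]))]
[-0.2 -0.  -0.1] [-0.2 -1.4 -1.8] [ 0.1  1.  -0.  -0. ]
```

View pics/w7.png

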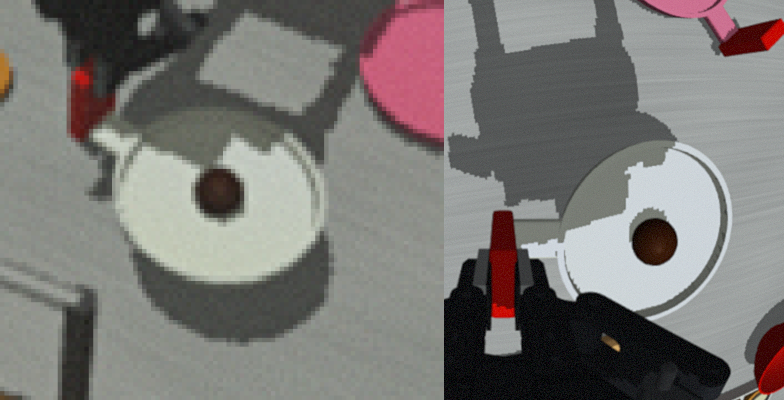

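The dish is up, level, with the truffle centred (wrist pixel (431,252), unchanged from before the lift). I'll raise further, then turn in two smooth halves.

Emit:
send_rows:
  motion:
    - [0, 0, -1, 0, 0, 0, 0]
    - [0, 0, -3, 0, 0, 0, 0]
    - [0, 0, -6, 0, 0, 0, 0]
    - [0, 0, -10, 0, 0, 0, 0]
    - [0, 0, -15, 0, 0, 0, 0]
    - [0, 0, -21, 0, 0, 0, 0]
    - [0, 0, -28, 0, 0, 0, 0]
    - [0, 0, -35, 0, 0, 0, 0]
    - [0, 0, -42, 0, 0, 0, 0]
    - [0, 0, -48, 0, 0, 0, 0]
    - [0, 0, -53, 0, 0, 0, 0]
    - [0, 0, -57, 0, 0, 0, 0]
    - [0, 0, -59, 0, 0, 0, 0]
    - [0, 0, -60, 0, 0, 0, 0]
    - [0, 0, -60, 0, 0, 0, 0]

```text
time: 20.25
tool_pos: [432.9, 80.3, 150.5]
orientation: [0.078, 0.997, -0.0, -0.0]
contact_force: [0.5, -0.4, -2.3]
width: 0.113
grip_force: 88.6
```

Emit:
send_rows:
  motion:
    - [0, -0.2, 0, 0, 0, 0.001, 0]
    - [-0.2, -1.2, 0, 0, 0, 0.008, 0]
    - [-0.7, -3.7, 0, 0, 0, 0.023, 0]
    - [-1.6, -8, 0, 0, 0, 0.05, 0]
    - [-2.8, -14.2, 0, 0, 0, 0.089, 0]
    - [-4.3, -22, 0, 0, 0, 0.138, 0]
    - [-6.1, -31.3, 0, 0, 0, 0.196, 0]
    - [-8.1, -41.6, 0, 0, 0, 0.261, 0]
    - [-10.2, -52.5, 0, 0, 0, 0.328, 0]
    - [-12.4, -63.4, 0, 0, 0, 0.396, 0]
    - [-14.4, -73.7, 0, 0, 0, 0.461, 0]
    - [-16.2, -83, 0, 0, 0, 0.519, 0]
    - [-17.7, -90.8, 0, 0, 0, 0.568, 0]
    - [-18.9, -97, 0, 0, 0, 0.607, 0]
    - [-19.8, -101.3, 0, 0, 0, 0.634, 0]
    - [-20.3, -103.8, 0, 0, 0, 0.649, 0]
    - [-20.5, -104.8, 0, 0, 0, 0.656, 0]
    - [-20.5, -105, 0, 0, 0, 0.657, 0]
    - [-20.5, -105, 0, 0, 0, 0.657, 0]

```text
time: 22.62
tool_pos: [436.8, -26.4, 150.6]
orientation: [0.396, 0.918, 0.0, -0.0]
contact_force: [-0.3, 0.3, -1.0]
width: 0.116
grip_force: 88.6
```

```bash
python3 - <<'E'
from h import *
from station import bot
W=bot.camera_info("wrist");W["fish"]=1;im=bot.snapshot("wrist")
go(bot,[440.5,-133.9,150.5],5.3);dish(bot,im,W,120)
E
```

```text
at [436.8 -26.4 150.6] yaw 43.387895798958525 t 22.675 | go [-80.6 -71.1   0.1] [-0.  -0.   0.7]
truffle [(1429, array([431.3, 252.2]), array([506.3,  38.2, 143. ]))]
```

Emit:
send_rows:
  motion:
    - [-0.1, -0.1, 0, 0, 0, 0.001, 0]
    - [-0.9, -0.8, 0, 0, 0, 0.008, 0]
    - [-2.9, -2.5, 0, 0, 0, 0.023, 0]
    - [-6.2, -5.4, 0, 0, 0, 0.05, 0]
    - [-10.9, -9.6, 0, 0, 0, 0.088, 0]
    - [-16.9, -14.9, 0, 0, 0, 0.137, 0]
    - [-24.1, -21.2, 0, 0, 0, 0.195, 0]
    - [-32, -28.2, 0, 0, 0, 0.259, 0]
    - [-40.3, -35.5, 0, 0, 0, 0.326, 0]
    - [-48.6, -42.9, 0, 0, 0, 0.394, 0]
    - [-56.5, -49.9, 0, 0, 0, 0.458, 0]
    - [-63.7, -56.2, 0, 0, 0, 0.516, 0]
    - [-69.7, -61.5, 0, 0, 0, 0.565, 0]
    - [-74.4, -65.7, 0, 0, 0, 0.603, 0]
    - [-77.7, -68.6, 0, 0, 0, 0.629, 0]
    - [-79.7, -70.3, 0, 0, 0, 0.645, 0]
    - [-80.5, -71, 0, 0, 0, 0.651, 0]
    - [-80.6, -71.1, 0, 0, 0, 0.652, 0]
    - [-80.6, -71.1, 0, 0, 0, 0.652, 0]
    - [-80.6, -71.1, 0, 0, 0, 0.652, 0]

```text
time: 25.18
tool_pos: [440.5, -133.8, 150.6]
orientation: [0.669, 0.743, 0.0, -0.0]
contact_force: [0.5, -0.3, -1.6]
width: 0.115
grip_force: 88.6
```

Emit:
send_rows:
  motion:
    - [0, 0, 0, 0, 0, 0, 0]
    - [0, 0, 0, 0, 0, 0, 0]
    - [0, 0, 0, 0, 0, 0, 0]
    - [0, 0, 0, 0, 0, 0, 0]

```text
time: 25.68
tool_pos: [440.5, -134.0, 150.6]
orientation: [0.669, 0.743, 0.0, 0.0]
contact_force: [-0.1, -0.4, -2.4]
width: 0.116
grip_force: 88.6
```

```bash
python3 - <<'E'
from h import *
from station import bot
W=bot.camera_info("wrist");W["fish"]=1;im=bot.snapshot("wrist");s=bot.snapshot("scene")
go(bot,[440.5,-133.9,150.5],6);dish(bot,im,W,120)
c=np.hstack([cv2.resize(s[150:300,140:300],(427,400),interpolation=3),im[10:410,200:560]])
cv2.imwrite("pics/w8.png",c[:,:,::-1])
E
```

```text
at [ 440.5 -134.   150.6] yaw 6.015801435177192 t 25.775 | go [0.1 0.  0.1] [-0.  0.  0.]
truffle [(1414, array([431.4, 252.3]), array([ 534.5, -124.9,  143. ]))]
```

View pics/w8.png

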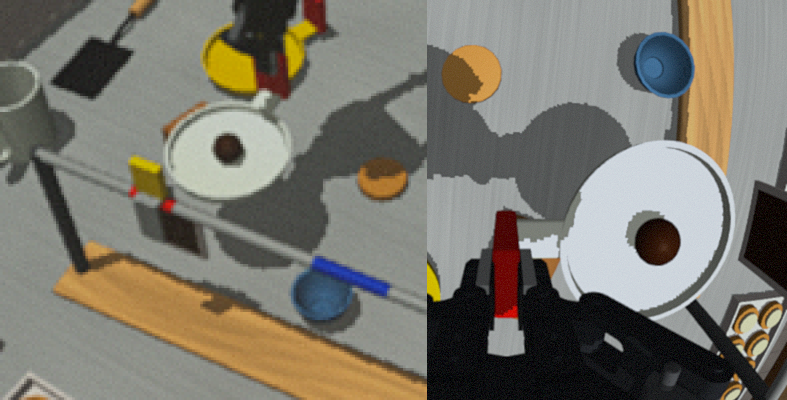

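The dish is level in front of the card, at (534.5,-125), with the truffle centred. The card hangs on the red mark and nothing touches the dish, so I'll hand in.

```bash
python3 -c "
from station import bot
print(bot.hand_in())"
```

```text
the job is handed in; nothing more can be done
None
```

The job is handed in, with no verdict returned: by my last pictures the card hangs free about 1 mm from the red mark's middle, and the dish is held level about 12 cm in front of it and 12 cm up, handle away from the rail, truffle centred.

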